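# Put the ingredient containers in their holders

### The job

Get the feed preparation bench ready for the next batch: stand each of the four blue-lidded ingredient containers upright in the white holder that matches its shape and size, resting flat on the holder's floor inside the rim. Set them down rather than dropping them, do not tip any over, and leave the two small steel cups where they are.

Things in the scene. Friction and masses are not known exactly. Their poses are not given: they have to be found in the camera images.
- wide_can_mid (a point): Wide round container: white cylinder 60 mm across, 80 mm tall, about 0.22 kg. Straight sides, the top 15 mm is a blue lid flush with them. Loose, starts upright on the table. This point is its centre, half-way up (40.0 mm above its underside); z up.
- slim_can_mid (a point): Slim round container: white cylinder 38 mm across, 95 mm tall, about 0.12 kg. Straight sides, the top 15 mm is a blue lid flush with them. Loose, starts upright on the table. This point is its centre, half-way up (47.5 mm above its underside); z up.
- square_can_mid (a point): Square container: white, 50 x 50 mm in plan, 75 mm tall, about 0.18 kg; its x and y axes are square to its sides. Straight sides, the top 15 mm is a blue lid flush with them. Loose, starts upright on the table. This point is its centre, half-way up (37.5 mm above its underside); z up.
- oblong_can_mid (a point): Oblong container: white, 72 mm long (its x axis) by 36 mm wide (its y axis), 75 mm tall, about 0.18 kg. Straight sides, the top 15 mm is a blue lid flush with them. Loose, starts upright on the table. This point is its centre, half-way up (37.5 mm above its underside); z up.
- wide_holder: Fixed. White low-rimmed holder with a grey floor: the wide round one, recess 76 mm across. Rim 5 mm wide, its top 9 mm above the table; the floor inside is 3 mm above the table. Origin on the table under its centre; z up.
- slim_holder: Fixed. White low-rimmed holder with a grey floor: the slim round one, recess 54 mm across. Rim 5 mm wide, its top 9 mm above the table; the floor inside is 3 mm above the table. Origin on the table under its centre; z up.
- square_holder: Fixed. White low-rimmed holder with a grey floor: the square one, recess 66 x 66 mm, x and y axes square to its sides. Rim 5 mm wide, its top 9 mm above the table; the floor inside is 3 mm above the table. Origin on the table under its centre; z up.
- oblong_holder: Fixed. White low-rimmed holder with a grey floor: the oblong one, recess 88 mm (its x axis) by 52 mm (its y axis). Rim 5 mm wide, its top 9 mm above the table; the floor inside is 3 mm above the table. Origin on the table under its centre; z up.
- cup_left: Small open steel cup, 34 mm across, 40 mm tall, loose, 60 g, standing among the containers and holders to the left (+y); not to be moved. Origin at the centre of its underside.
- cup_right: Small open steel cup, 34 mm across, 40 mm tall, loose, 60 g, standing among the containers and holders to the right (-y); not to be moved. Origin at the centre of its underside.

How it is judged:
By the outcome, as a careful person would: the job done as asked, in the order asked, and still so for the second after the job is handed in, with the robot touching nothing.
It also fails if it takes over 112 s, if anything falls off the work surface, if the arm or the gripper's body presses on something with over 40 N, if the wrist force passes 120 N, or if a joint passes its speed limit or range.

### The arm

A 7-joint arm with a two-finger parallel gripper is mounted at the origin on the work surface. World frame = base frame: x ahead of the robot, y to its left, z up, the work surface at z = 0. Lengths are in m, angles in rad, forces in N, time in s.
With the tool pointing down it reaches from about 0.425 to 0.825 m from the base axis. Payload 3.6 kg.
Tool frame: the origin (TCP) lies on the front face of the gripper's body, between the roots of the fingers; the fingertips stand ctrl.tips_ahead ahead of it and the grasp point (between the pads) lies 54 mm ahead of it (ctrl.tips_ahead is the distance from the TCP to the fingertips, in m); z points along the fingers, y is the direction in which the jaws open and shut (so a half turn about z gives the same grasp; the last joint's range is limited). The gripper opens to 85 mm and grips with 20 to 120 N. Pads are 22 mm wide; open, the fingers measure 114 mm over their backs; the gripper's body (76 mm by 85 mm) begins 54 mm behind the grasp point. The pads swing forward as they close: fully open they stand 13 mm farther back than shut.
Start: joints at [1.26, 0.615, -0.013, 1.423, 0.008, 1.103, -0.04], TCP at [0.183, -0.624, 0.304] pointing down, gripper open.
Joint ranges: [-3.12, 3.12], [-0.3, 2.06], [-1.34, 1.32], [0.26, 2.42], [-1.36, 4.5], [0.01, 1.98], [-2.84, 2.84]. Speed limits (rad/s): [2.79, 2.79, 3.14, 3.14, 3.14, 3.14, 3.14].

### API

Orientations are given as [roll, pitch, yaw] about the fixed x, y, z axes, in that order (R = Rz(yaw) Ry(pitch) Rx(roll)).
In Python, from station import ctrl gives the robot as it stands.
- The arm moves only by the tool apply_moves, never from a script. Its argument "increments" is a list of rows, each a list of 3 entries, a list of its own where there are three numbers: the shift along the world's x, y, z in mm, then the turn about the world's z in degrees, then the closure, from 0 (fully open) to 1 (shut). In form: [[[tx, ty, tz], twist, jaw], ...]. A call has 1 to 10 rows; each row shifts and turns the commanded pose from where the row before left it; what a row does not reach is not made up. A row lasts 1/8 s, in which the tool goes at most 62.5 mm and 10.7 degrees, less where a joint would pass 70% of its speed; a pose out of reach is approached as far as the arm can. A call is refused whole if a number of a shift passes 62.5 or a number of a turn 10.7, either way. A call with a gripper value outside its range is refused whole. The fingers move at their own pace and stop on an object; "force" is the grip in N (left out, the last holds). Time passes only in rows, so rows that do not move let the fingers close. It gives the time, the measured TCP pose, the force and the opening at its end, in the units of the state.
- ctrl.get_state(): the state, without advancing time (a new reading comes with each control period).
- ctrl.capture(name): name is "side" or "top"; returns the picture (480x640x3 uint8, red, green, blue); there is no depth.
- ctrl.get_calibration(name): a dict with "camera_matrix" (3x3 intrinsics, pixels), "D" ([k1, k2, p1, p2, k3] as OpenCV has them; the pictures are not rectified), "cam_to_world" (4x4, takes a point from camera to world coordinates). Camera axes: x right, y up, looking along -z (the intrinsics and any distortion apply to the point x, -y, -z); pixel columns grow to the right and rows downward; lengths in m; the calibration is good to about 2 mm. A picture is of the moment at which its call begins. get_calibration takes no time and is no camera call.
- ctrl.close_job(): hands the job in, once; it reports no verdict.
The state is a dict: "time_s": time; "q": joint angles; "qd": joint speeds; "joint_efforts": joint torques, N m; "tcp_pos": TCP position; "tool_rot": TCP orientation; "force": force on the tool from outside, world axes, zero at the start; "torque": the same for the moment, N m; "finger_gap": opening from 0.0 (shut) to 1.0 (fully open).
Only numpy, scipy, OpenCV 4.12 (cv2) and the standard library are available. Lean on these libraries where they do the work, as an engineer would, in place of code of your own. Each camera call takes 0.05 s, during which the arm holds its last target. There are 200 camera calls.

## Working session

There is one attempt and no reset: what is moved stays moved. The work goes in short steps, Python scripts to look and compute and a tool call to move; the robot and the scene stay as the last step left them, time stands still between calls to the robot, and variables do not carry over. Pictures are saved under pics/ and viewed, on a budget of 14 in all, crops included, one or two more only if the job needs it, and the job is handed in when it is done.

Besides the shell and the picture viewer there is one more tool, called after "Emit:" as name([rows], argument=value, ...), one row to a line, values as JSON. apply_moves: Moves the arm, as the interface text tells. Its arguments: {"type":"object","properties":{"increments":{"type":"array"},"force":{"type":"number"}},"required":["increments"]}

```bash
ls; mkdir -p pics
python3 - <<'E'
from station import ctrl
import cv2
s=ctrl.get_state();print(s['time_s'],s['tcp_pos'],s['tool_rot'],s['finger_gap'],ctrl.tips_ahead)
for n in('side','top'):
    c=ctrl.get_calibration(n);print(n,c)
    cv2.imwrite(f'pics/{n}0.png',ctrl.capture(n)[:,:,::-1])
E
```

```text
pics
0.0 [ 0.18248971 -0.62323903  0.30274711] [-3.13902141e+00  3.82059589e-05  2.84874961e-01] 0.9962799738077857 0.0726
side {'camera_matrix': array([[598.8314791 ,   0.        , 317.57982926],
       [  0.        , 598.8314791 , 241.34400109],
       [  0.        ,   0.        ,   1.        ]]), 'D': array([-0.17448968,  0.        ,  0.        ,  0.        ,  0.        ]), 'cam_to_world': array([[-0.98724073,  0.09029797, -0.1311565 ,  0.43109112],
       [-0.1592158 , -0.54701991,  0.82183912,  0.7404496 ],
       [ 0.00246519,  0.83223524,  0.5544172 ,  0.58725624],
       [ 0.        ,  0.        ,  0.        ,  1.        ]])}
top {'camera_matrix': array([[491.07627958,   0.        , 325.08447276],
       [  0.        , 491.07627958, 250.62301087],
       [  0.        ,   0.        ,   1.        ]]), 'D': array([-0.06733402,  0.        ,  0.        ,  0.        ,  0.        ]), 'cam_to_world': array([[-0.00360785,  0.99544419, -0.09527775,  0.47487046],
       [-0.99989842, -0.00490488, -0.01338244,  0.00682263],
       [-0.0137888 ,  0.09521979,  0.99536077,  0.96158436],
       [ 0.        ,  0.        ,  0.        ,  1.        ]])}
```

View pics/top0.png

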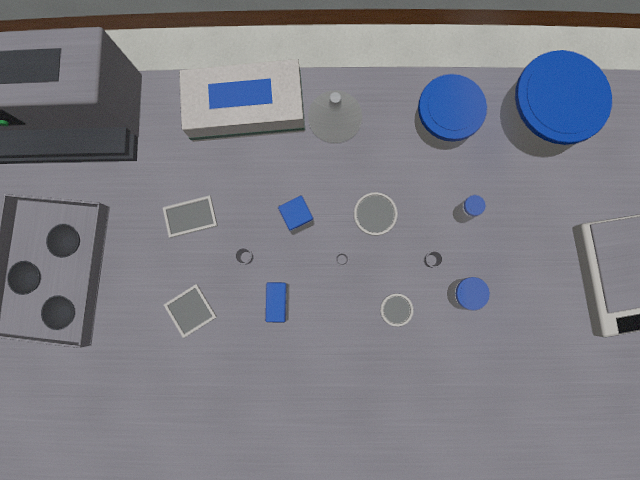

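View pics/side0.png

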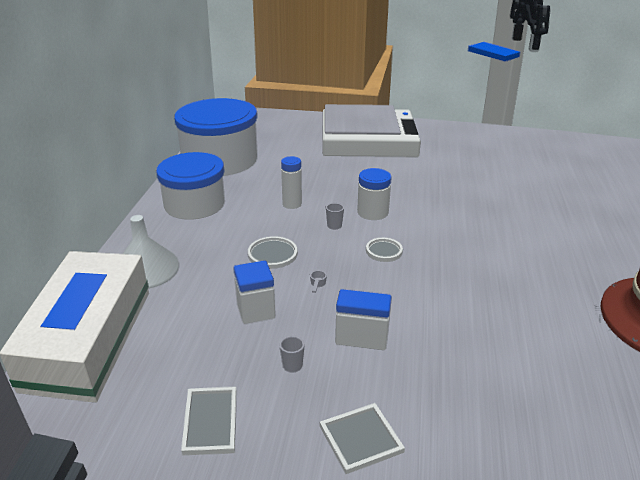

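The top view shows lids at about: square (296,213), oblong (276,302), slim (474,206) and wide (472,294). Holders are at: oblong (190,216), square (190,310), wide (376,213) and slim (397,310). Cups are at (245,257) and (433,259), with a small fitting at (342,259). The side view agrees.

```bash
cat > h.py <<'E'
import cv2,numpy as np
from station import ctrl
def ray(n,uv,z):
    c=ctrl.get_calibration(n);T=c['cam_to_world']
    p=cv2.undistortPoints(np.float64(uv).reshape(-1,1,2),c['camera_matrix'],c['D'])[:,0]
    d=np.c_[p[:,0],-p[:,1],-np.ones(len(p))]@T[:3,:3].T
    o=T[:3,3];return (o+d*((z-o[2])/d[:,2])[:,None])[:,:2]*1000
def rect(n,m,z):
    cs,_=cv2.findContours(m.astype(np.uint8),cv2.RETR_EXTERNAL,cv2.CHAIN_APPROX_NONE)
    c=max(cs,key=cv2.contourArea).reshape(-1,2)
    return cv2.minAreaRect(ray(n,c,z).astype(np.float32)),len(c)
def win(m,u,v,r=38):
    o=np.zeros_like(m);o[v-r:v+r,u-r:u+r]=m[v-r:v+r,u-r:u+r];return o
def show(name,r):
    (x,y),(w,h),a=r
    if w<h: w,h,a=h,w,a+90   # a = direction of long side
    print(name,'centre %.1f %.1f size %.1f %.1f long-axis %.1f'%(x,y,w,h,a))
E
cat > m.py <<'E'
from h import *
im=ctrl.capture('top');I=im.astype(int)
blue=(I[...,2]-I[...,0]>60)
for n,u,v,z in[('square',296,213,.075),('oblong',276,302,.075),('slim',474,206,.095),('wide',472,294,.080)]:
    b=win(blue,u,v,30);vals=I[...,2][b]
    t,_=cv2.threshold(vals.astype(np.uint8),0,255,cv2.THRESH_OTSU)
    show(n+' all',rect('top',b,z)[0]);show(n+' top(%d)'%t,rect('top',b&(I[...,2]>t),z)[0])
g=I.min(2)>195
for n,u,v in[('oblong_h',190,216),('square_h',190,310),('wide_h',376,213),('slim_h',397,310)]:
    show(n,rect('top',win(g,u,v,32),.009)[0])
for n,u,v in[('cupL',245,257),('cupR',433,259)]:
    print(n,ray('top',[[u,v]],.04))
E
python3 m.py
```

```text
square all centre 630.2 73.6 size 49.9 48.4 long-axis 26.2
square top(156) centre 631.1 73.5 size 46.5 46.0 long-axis 26.5
oblong all centre 467.3 108.4 size 68.3 34.4 long-axis 0.2
oblong top(161) centre 467.7 109.1 size 68.4 32.2 long-axis 177.7
slim all centre 639.6 -249.9 size 34.7 34.4 long-axis 178.0
slim top(156) centre 639.6 -250.8 size 34.6 32.6 long-axis 178.0
wide all centre 481.7 -245.5 size 57.9 56.7 long-axis 133.8
wide top(157) centre 481.5 -246.0 size 56.2 55.7 long-axis 115.5Traceback (most recent call last):
  File "m.py", line 10, in <module>
    show(n,rect('top',win(g,u,v,32),.009)[0])
           ~~~~^^^^^^^^^^^^^^^^^^^^^^^^^^
  File "h.py", line 10, in rect
    c=max(cs,key=cv2.contourArea).reshape(-1,2)
      ~~~^^^^^^^^^^^^^^^^^^^^^^^^
ValueError: max() iterable argument is empty
```

```bash
python3 - <<'E'
import re
s=open('m.py').read().replace("g=I.min(2)>195","g=I.min(2)>165;print([I[170:182+60,374:380].min(2).max(),I[260:280,100:300].min(2).max()])")
open('m.py','w').write(s)
E
python3 m.py | tail -7; python3 -c "
from h import *
s=ctrl.get_state();print(s['time_s'],s['tcp_pos'],s['tool_rot'])"
```

```text
[np.int64(185), np.int64(138)]
oblong_h centre 636.8 289.2 size 96.9 60.8 long-axis 103.7
square_h centre 450.3 284.6 size 75.1 74.9 long-axis 31.9
wide_h centre 638.9 -79.6 size 81.6 80.6 long-axis 179.4
slim_h centre 451.4 -117.7 size 59.9 59.5 long-axis 89.7
cupL [[551.72007811 170.6893929 ]]
cupR [[ 546.24081495 -183.93057956]]
0.2 [ 0.18254897 -0.62346318  0.30319311] [-3.14001328e+00  1.05085424e-05  2.84898415e-01]
```

Emit:
apply_moves([
  [[45,37,0],0,0],
  [[45,37,0],0,0],
  [[45,37,0],0,0],
  [[45,37,0],0,0],
  [[45,37,0],0,0],
  [[45,37,0],0,0],
  [[45,37,0],0,0],
  [[45,37,0],0,0],
  [[45,37,0],0,0],
  [[45,37,0],0,0],
], force=35)

```text
time_s: 1.45
tcp_pos: [0.6338, -0.2526, 0.3037]
tool_rot: [3.142, 0.0, 0.285]
force: [0.5, -0.6, 0.6]
finger_gap: 1.001
```

Emit:
apply_moves([
  [[6,2,-30],0,0],
  [[0,0,-35],0,0],
  [[0,0,-35],0,0],
  [[0,0,-20],0,0],
  [[0,0,0],0,0],
])

```text
time_s: 2.08
tcp_pos: [0.6375, -0.2513, 0.1815]
tool_rot: [-3.138, 0.004, 0.285]
force: [-0.0, 0.5, -1.0]
finger_gap: 1.001
```

```bash
cat > look.py <<'E'
import sys
from h import *
out=[]
for n,(u,v) in(('top',map(int,sys.argv[2:4])),('side',map(int,sys.argv[4:6]))):
    im=ctrl.capture(n)[:,:,::-1];u=min(max(u,80),560);v=min(max(v,80),400)
    out.append(cv2.resize(im[v-80:v+80,u-80:u+80],(400,400),interpolation=cv2.INTER_CUBIC))
cv2.imwrite(f'pics/{sys.argv[1]}.png',np.hstack(out))
s=ctrl.get_state();print(s['time_s'],s['tcp_pos'],s['tool_rot'],s['force'],s['finger_gap'])
E
python3 look.py a1 474 206 290 170
```

```text
2.175 [ 0.63902838 -0.25195002  0.1845077 ] [ 3.14106223e+00 -8.44961738e-04  2.84822480e-01] [0.4201485  0.45604893 0.60672009] 1.0031202552513434
```

View pics/a1.png

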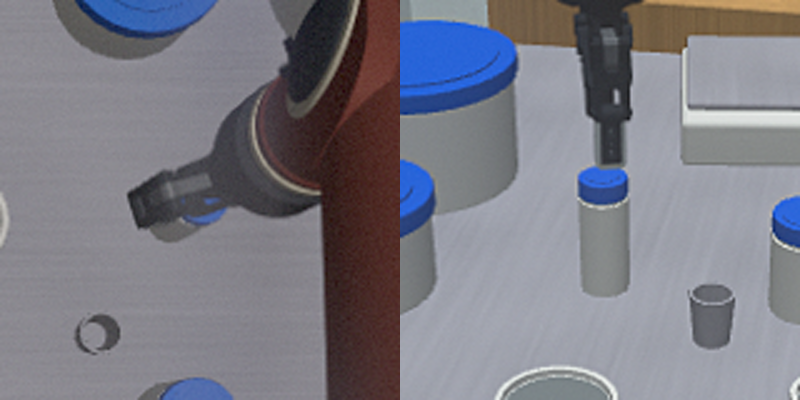

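The side crop shows the fingers at (612,140) centred over the slim can at (604,190), once the jaw slant is allowed for. I'll descend.

Emit:
apply_moves([
  [[0,0,-25],0,0],
  [[0,0,-25],0,0],
  [[0,0,-13],0,0],
  [[0,0,0],0,0.5],
  [[0,0,0],0,1],
  [[0,0,0],0,1],
  [[0,0,0],0,1],
  [[0,0,0],0,1],
])

```text
time_s: 3.18
tcp_pos: [0.6394, -0.2519, 0.1224]
tool_rot: [3.14, -0.002, 0.285]
force: [-1.5, 0.1, 5.1]
finger_gap: 0.438
```

Emit:
apply_moves([
  [[0,0,10],0,1],
  [[0,0,30],0,1],
  [[0,0,40],0,1],
  [[0,0,35],0,1],
  [[0,0,0],0,1],
])

```text
time_s: 3.8
tcp_pos: [0.64, -0.2524, 0.2393]
tool_rot: [3.137, -0.006, 0.285]
force: [0.4, -0.1, -1.9]
finger_gap: 0.435
```

Emit:
apply_moves([
  [[-18,13,0],0,1],
  [[-35,25,0],0,1],
  [[-35,25,0],0,1],
  [[-35,25,0],0,1],
  [[-35,25,0],0,1],
  [[-20,14,0],0,1],
  [[-10,7,0],0,1],
  [[0,0,0],0,1],
  [[0,0,-40],0,1],
  [[0,0,-30],0,1],
])

```text
time_s: 5.05
tcp_pos: [0.4519, -0.1187, 0.1647]
tool_rot: [3.14, -0.001, 0.284]
force: [0.6, 1.0, -2.1]
finger_gap: 0.436
```

```bash
python3 look.py a2 397 310 384 230
```

```text
5.15 [ 0.44999716 -0.11826819  0.16318698] [-3.13914334  0.00511723  0.28400322] [-0.37567513  0.73089298 -2.24892398] 0.44042834618160964
```

View pics/a2.png

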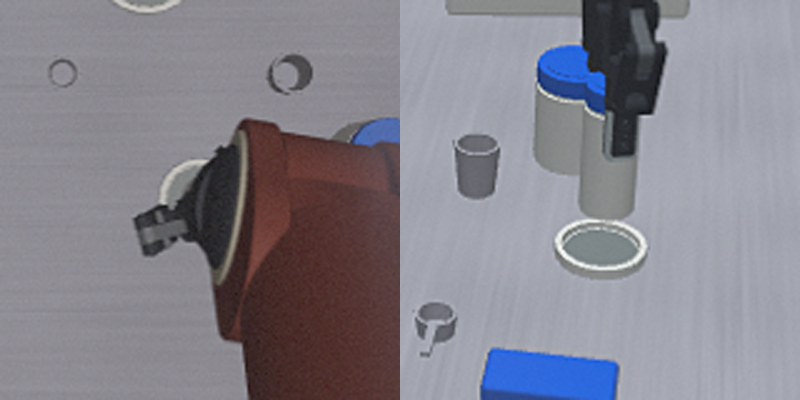

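The slim can hangs upright at crop column 607, over the holder at column 602, which is fine.

Emit:
apply_moves([
  [[0,0,-25],0,1],
  [[0,0,-10],0,1],
  [[0,0,-4],0,1],
  [[0,0,-1],0,1],
  [[0,0,-1],0,1],
  [[0,0,0],0,1],
  [[0,0,0],0,1],
])

```text
time_s: 6.02
tcp_pos: [0.451, -0.1179, 0.1253]
tool_rot: [3.141, -0.001, 0.285]
force: [0.0, 0.3, 1.0]
finger_gap: 0.438
```

```bash
python3 look.py a3 397 310 384 230
```

```text
6.125 [ 0.45103698 -0.11790123  0.12533381] [ 3.14100726e+00 -1.15257983e-03  2.84812415e-01] [0.04419305 0.64450211 2.45060437] 0.434886459748632
```

View pics/a3.png

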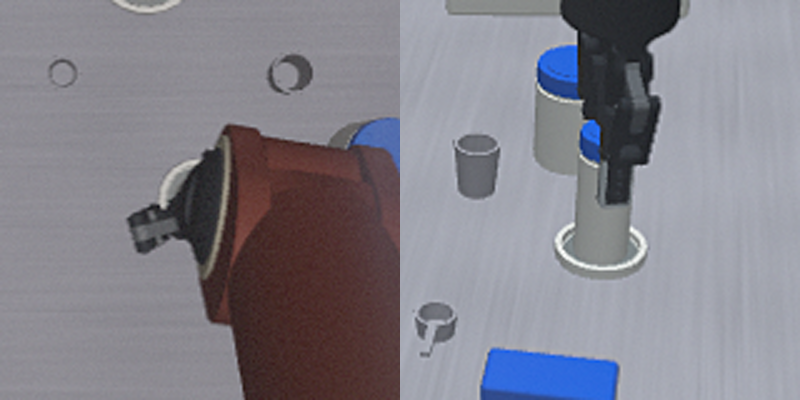

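The can stands inside the rim, and the wrist force shows contact. I'll release and go to the wide can.

Emit:
apply_moves([
  [[0,0,0],0,0.6],
  [[0,0,0],0,0.4],
  [[0,0,0],0,0],
  [[0,0,0],0,0],
  [[0,0,20],0,0],
  [[0,0,40],0,0],
  [[0,0,40],0,0],
  [[10,-40,0],0,0],
  [[11,-48,0],0,0],
  [[9,-40,0],0,0],
])

```text
time_s: 7.38
tcp_pos: [0.4807, -0.2476, 0.225]
tool_rot: [3.141, -0.0, 0.284]
force: [-0.0, 0.2, 0.2]
finger_gap: 1.0
```

```bash
python3 look.py a4 440 300 384 210
```

```text
7.475 [ 0.48024187 -0.25179307  0.22475003] [3.13717132e+00 3.94695144e-04 2.76584909e-01] [ 0.1382882  -0.71432002 -0.57581991] 1.0004520851740728
```

View pics/a4.png

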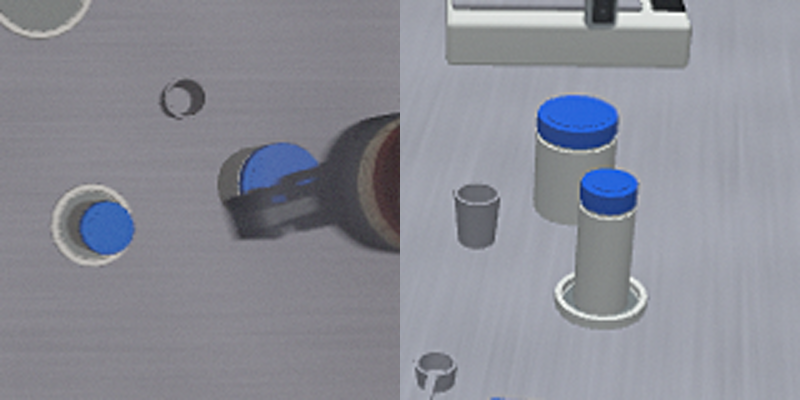

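The slim can stands upright within its rim (crop 603,240). The wide can is next.

Emit:
apply_moves([
  [[0,0,-40],0,0],
  [[0,0,-40],0,0],
  [[0,0,-25],0,0],
  [[0,0,-15],0,0],
  [[0,0,0],0,0.2],
  [[0,0,0],0,0.3],
  [[0,0,0],0,1],
  [[0,0,0],0,1],
  [[0,0,0],0,1],
  [[0,0,0],0,1],
], force=40)

```text
time_s: 8.72
tcp_pos: [0.4811, -0.246, 0.1058]
tool_rot: [3.141, -0.001, 0.285]
force: [-0.7, 0.1, 6.4]
finger_gap: 0.693
```

Emit:
apply_moves([
  [[0,0,10],0,1],
  [[0,0,30],0,1],
  [[0,0,40],0,1],
  [[0,0,35],0,1],
  [[0,0,0],0,1],
])

```text
time_s: 9.35
tcp_pos: [0.4817, -0.2463, 0.2226]
tool_rot: [3.138, -0.005, 0.285]
force: [0.2, 1.0, -1.4]
finger_gap: 0.693
```

Emit:
apply_moves([
  [[18,19,0],0,1],
  [[32,33,0],0,1],
  [[36,38,0],0,1],
  [[36,38,0],0,1],
  [[22,24,0],0,1],
  [[14,14,0],0,1],
  [[0,0,0],0,1],
  [[0,0,-40],0,1],
  [[0,0,-35],0,1],
  [[0,0,-15],0,1],
])

```text
time_s: 10.6
tcp_pos: [0.6361, -0.0823, 0.1276]
tool_rot: [-3.141, 0.006, 0.282]
force: [-0.4, 0.4, -2.9]
finger_gap: 0.695
```

```bash
python3 look.py a5 376 213 272 230
```

```text
10.7 [ 0.63698922 -0.08139424  0.12828335] [-3.14093873  0.0043788   0.28274538] [ 0.92848357  0.20805664 -2.58741419] 0.68945087454579
```

View pics/a5.png

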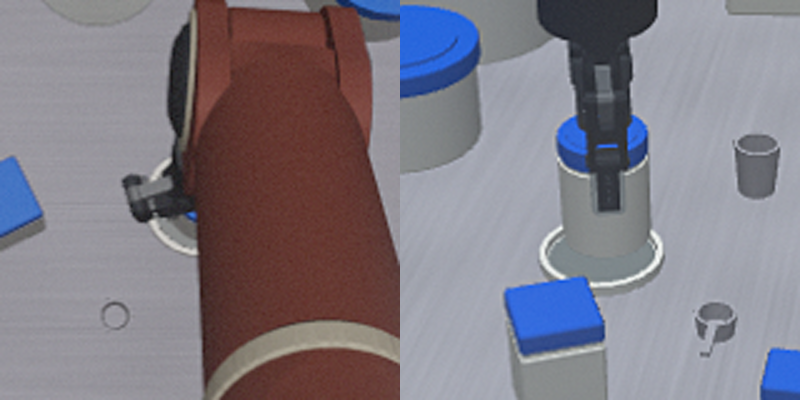

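The wide can is centred over its holder (column 604 against 601).

Emit:
apply_moves([
  [[1,1,-12],0,1],
  [[0,0,-6],0,1],
  [[0,0,-2],0,1],
  [[0,0,-1],0,1],
  [[0,0,0],0,1],
  [[0,0,0],0,1],
])

```text
time_s: 11.45
tcp_pos: [0.6398, -0.0788, 0.1092]
tool_rot: [3.141, -0.001, 0.285]
force: [-0.0, 0.7, -1.7]
finger_gap: 0.691
```

Emit:
apply_moves([
  [[0,0,-1],0,1],
  [[0,0,0],0,1],
  [[0,0,0],0,1],
])

```text
time_s: 11.82
tcp_pos: [0.6398, -0.0788, 0.1089]
tool_rot: [3.141, -0.001, 0.285]
force: [-2.7, 0.7, 4.9]
finger_gap: 0.694
```

Emit:
apply_moves([
  [[0,0,0],0,0.28],
  [[0,0,0],0,0.2],
  [[0,0,0],0,0],
  [[0,0,0],0,0],
  [[0,0,20],0,0],
  [[0,0,45],0,0],
  [[0,0,45],0,0],
  [[-3,50,0],5,0],
  [[-3,55,0],5,0],
  [[-3,47,0],0,0],
])

```text
time_s: 13.08
tcp_pos: [0.6307, 0.0756, 0.2199]
tool_rot: [-3.141, -0.003, 0.461]
force: [-0.8, 0.9, -1.1]
finger_gap: 1.002
```

```bash
python3 look.py a6 330 213 272 250
```

```text
13.175 [0.62978587 0.08278435 0.21973317] [-3.13539386 -0.00483336  0.47132298] [0.34792718 0.28329692 0.33751888] 1.0000087558206125
```

View pics/a6.png

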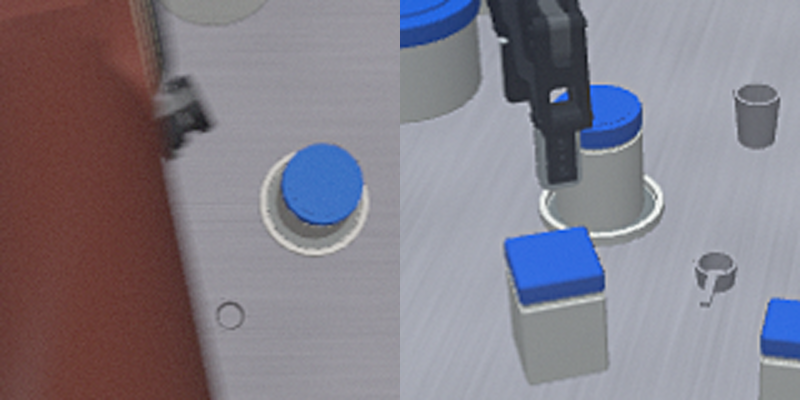

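The wide can stands in its rim. The arm hadn't settled yet, so I'll settle and then descend on the square can.

Emit:
apply_moves([
  [[0,0,0],0,0],
  [[0,0,0],0,0],
  [[0,0,-40],0,0],
  [[0,0,-20],0,0],
  [[0,0,0],0,0],
])

```text
time_s: 13.8
tcp_pos: [0.6298, 0.0711, 0.1563]
tool_rot: [-3.141, 0.004, 0.457]
force: [0.0, -0.2, 0.3]
finger_gap: 0.994
```

```bash
python3 look.py a7 330 213 260 270
```

```text
13.9 [0.63134184 0.07199006 0.15865875] [ 3.14070381e+00 -1.08821158e-03  4.57504379e-01] [-1.10357569 -0.22585416 -0.6959465 ] 1.0044520198685436
```

View pics/a7.png

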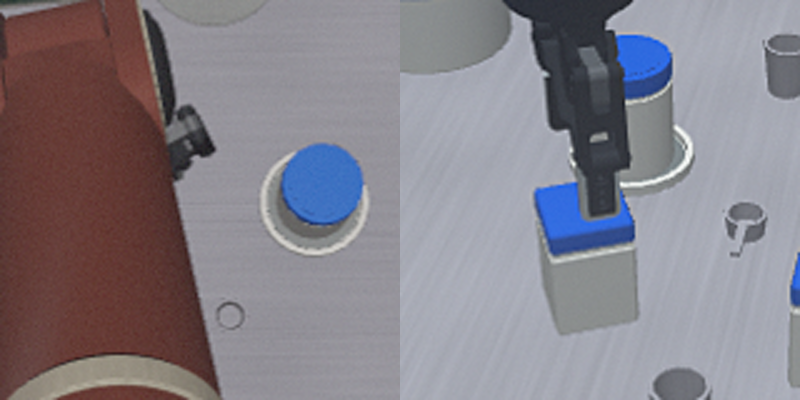

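The jaws straddle the square can correctly: near finger at column 600, lid centre at 586, offset expected from the jaw slant.

Emit:
apply_moves([
  [[0,1,-30],0,0],
  [[0,0,-20],0,0],
  [[0,0,-10],0,0],
  [[0,0,0],0,0.3],
  [[0,0,0],0,0.4],
  [[0,0,0],0,1],
  [[0,0,0],0,1],
  [[0,0,0],0,1],
  [[0,0,0],0,1],
])

```text
time_s: 15.02
tcp_pos: [0.6314, 0.0742, 0.0989]
tool_rot: [3.141, -0.002, 0.459]
force: [0.2, -0.4, 5.9]
finger_gap: 0.579
```

Emit:
apply_moves([
  [[0,0,10],0,1],
  [[0,0,30],0,1],
  [[0,0,40],0,1],
  [[0,0,40],0,1],
  [[0,0,0],0,1],
])

```text
time_s: 15.65
tcp_pos: [0.632, 0.0746, 0.2212]
tool_rot: [3.14, -0.006, 0.459]
force: [-0.0, -0.5, -2.0]
finger_gap: 0.577
```

Emit:
apply_moves([
  [[-15,18,0],1,1],
  [[-30,35,0],1,1],
  [[-36,42,0],1.5,1],
  [[-36,42,0],1.1,1],
  [[-34,40,0],1,1],
  [[-20,23,0],0,1],
  [[-10,11,0],0,1],
  [[0,0,0],0,1],
  [[0,0,-40],0,1],
  [[0,0,-35],0,1],
])

```text
time_s: 16.9
tcp_pos: [0.4515, 0.2829, 0.1419]
tool_rot: [3.14, -0.001, 0.553]
force: [0.3, 0.3, -2.1]
finger_gap: 0.581
```

Emit:
apply_moves([
  [[0,0,-18],0,1],
  [[0,0,0],0,1],
])

```text
time_s: 17.15
tcp_pos: [0.4504, 0.2826, 0.1233]
tool_rot: [3.14, 0.004, 0.554]
force: [0.5, 0.3, -2.4]
finger_gap: 0.577
```

```bash
python3 look.py a8 190 310 361 400
```

```text
17.25 [0.45100453 0.28414459 0.12517994] [ 3.14071491e+00 -8.88527841e-04  5.54662209e-01] [ 0.68507997  0.27309881 -2.32871565] 0.5812005399156684
```

View pics/a8.png

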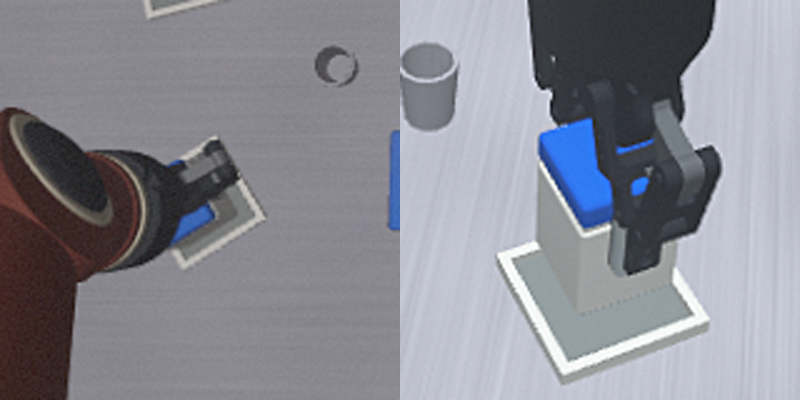

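The square can is held square to its holder and above its centre. I'll lower it.

Emit:
apply_moves([
  [[0,0,-12],0,1],
  [[0,0,-7],0,1],
  [[0,0,-3],0,1],
  [[0,0,-1],0,1],
  [[0,0,-1],0,1],
  [[0,0,0],0,1],
  [[0,0,0],0,1],
])

```text
time_s: 18.12
tcp_pos: [0.4494, 0.2851, 0.1019]
tool_rot: [3.142, 0.0, 0.557]
force: [-2.7, -1.4, 5.8]
finger_gap: 0.581
```

Emit:
apply_moves([
  [[0,0,0],0,0.38],
  [[0,0,0],0,0.2],
  [[0,0,0],0,0],
  [[0,0,0],0,0],
  [[0,0,20],0,0],
  [[0,0,45],0,0],
  [[0,0,45],-8,0],
  [[4,-45,0],-8,0],
  [[5,-50,0],-8,0],
  [[5,-50,0],-8,0],
])

```text
time_s: 19.38
tcp_pos: [0.4637, 0.1389, 0.2111]
tool_rot: [-3.141, -0.001, -0.005]
force: [0.5, -0.4, -0.4]
finger_gap: 0.999
```

Emit:
apply_moves([
  [[3,-31,0],-0.8,0],
  [[0,0,0],0,0],
  [[0,0,-35],0,0],
  [[0,0,-20],0,0],
  [[0,0,0],0,0],
])

```text
time_s: 20.0
tcp_pos: [0.4657, 0.1105, 0.1547]
tool_rot: [-3.141, 0.003, -0.013]
force: [0.4, -1.0, 0.8]
finger_gap: 1.007
```

```bash
python3 look.py a9 240 305 363 350
```

```text
20.1 [0.4668757  0.11030435 0.15623878] [-3.14080850e+00 -5.47019081e-04 -1.37235239e-02] [ 0.33367506 -0.09634343 -0.27234746] 1.0059597889910716
```

View pics/a9.png

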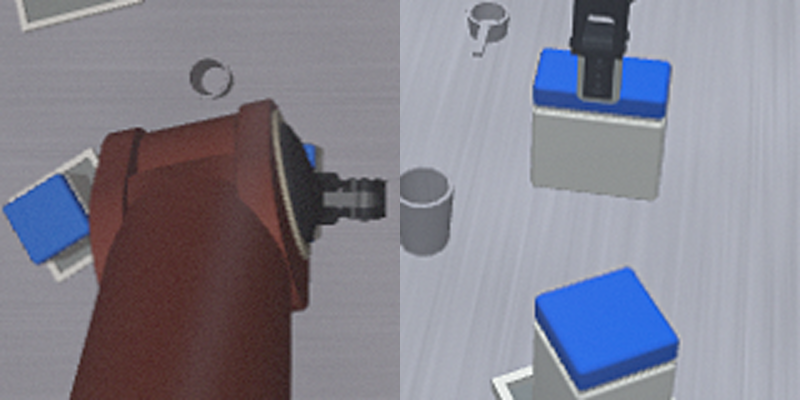

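The finger is centred on the oblong can (column 600 against 601). I'll descend and grip.

Emit:
apply_moves([
  [[0,0,-30],0,0],
  [[0,0,-18],0,0],
  [[0,0,-10],0,0],
  [[0,0,0],0,0.4],
  [[0,0,0],0,0.5],
  [[0,0,0],0,1],
  [[0,0,0],0,1],
  [[0,0,0],0,1],
  [[0,0,0],0,1],
])

```text
time_s: 21.22
tcp_pos: [0.4672, 0.1094, 0.0987]
tool_rot: [-3.141, -0.002, -0.015]
force: [0.2, 0.5, 5.9]
finger_gap: 0.414
```

Emit:
apply_moves([
  [[0,0,10],0,1],
  [[0,0,30],0,1],
  [[0,0,40],0,1],
  [[0,0,40],0,1],
  [[0,0,0],0,1],
])

```text
time_s: 21.85
tcp_pos: [0.4679, 0.1094, 0.2208]
tool_rot: [-3.14, -0.007, -0.016]
force: [-0.6, 0.3, -2.0]
finger_gap: 0.418
```

Emit:
apply_moves([
  [[10,10,0],6,1],
  [[18,18,0],9,1],
  [[18,20,0],9,1],
  [[18,20,0],9,1],
  [[18,20,0],9,1],
  [[18,20,0],9,1],
  [[18,20,0],9,1],
  [[18,20,0],9,1],
  [[18,18,0],9,1],
  [[10,9,0],9,1],
])

```text
time_s: 23.1
tcp_pos: [0.6302, 0.2849, 0.2155]
tool_rot: [-3.138, 0.001, 1.509]
force: [-0.6, -0.3, -1.8]
finger_gap: 0.418
```

Emit:
apply_moves([
  [[6,5,0],9,1],
  [[0,0,0],8.6,1],
  [[0,0,0],0,1],
  [[0,0,-40],0,1],
  [[0,0,-35],0,1],
  [[0,0,-18],0,1],
  [[0,0,0],0,1],
  [[0,0,0],0,1],
])

```text
time_s: 24.1
tcp_pos: [0.6374, 0.2898, 0.1265]
tool_rot: [3.139, -0.001, 1.81]
force: [0.3, 0.6, -1.1]
finger_gap: 0.42
```

```bash
python3 look.py a10 190 216 209 400
```

```text
24.2 [0.63748743 0.28988318 0.12683715] [ 3.13825090e+00 -1.04475395e-03  1.80989020e+00] [-0.23665346  0.54312116 -1.22862645] 0.41805098714006156
```

View pics/a10.png

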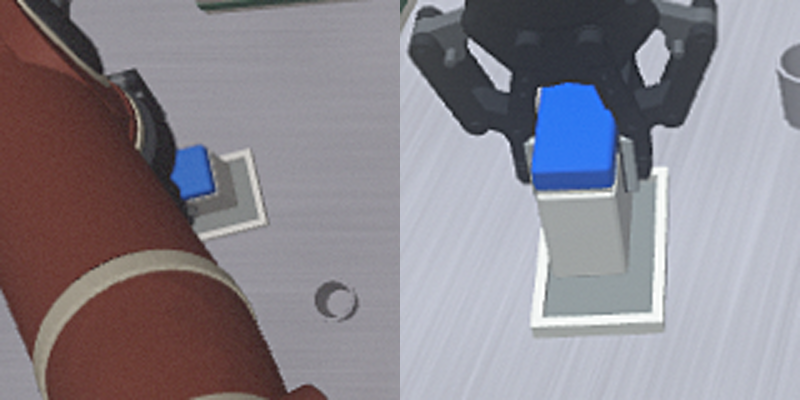

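Run:
```python
from h import *
f=lambda c:[[129+(x-400)/2.5,320+y/2.5] for x,y in c]
print('can end',ray('side',f([(550,275),(626,274)]),.027),'lid end',ray('side',f([(533,172),(616,172)]),.102))
print('holder outer',ray('side',f([(531,326),(665,325),(667,169)]),.009))
t=np.radians(103.7);X=np.array([np.cos(t),np.sin(t)]);Y=np.array([-X[1],X[0]]);C=np.array([637.4,289.8])
print('exp can',C+36*X+18*Y,C+36*X-18*Y,'exp holder',np.array([636.8,289.2])+49*X+31*Y,np.array([636.8,289.2])+49*X-31*Y)
```

```text
can end [[648.39191014 326.12586142]
 [613.45962008 318.79524274]] lid end [[644.63237753 329.20917967]
 [608.99399056 322.48836364]]
holder outer [[654.61330551 343.51629281]
 [592.95399088 330.96072982]
 [617.68310581 235.63324312]]
exp can [611.38594258 320.51268169] [646.3617109  329.03885495] exp holder [595.07690812 329.46392435] [655.31295356 344.14788941]
```

The can sits about 2–3 mm off in x by the side rays, against 8 mm clearance, and it is aligned in yaw. I'll shift it 2 mm and lower.

Emit:
apply_moves([
  [[-2,0,-12],0,1],
  [[0,0,-7],0,1],
  [[0,0,-3],0,1],
  [[0,0,-1],0,1],
  [[0,0,-1],0,1],
  [[0,0,0],0,1],
  [[0,0,0],0,1],
])

```text
time_s: 25.08
tcp_pos: [0.6345, 0.2891, 0.1019]
tool_rot: [-3.141, 0.0, 1.81]
force: [-2.4, -1.9, 4.8]
finger_gap: 0.419
```

Emit:
apply_moves([
  [[0,0,0],0,0.55],
  [[0,0,0],0,0.3],
  [[0,0,0],0,0],
  [[0,0,0],0,0],
  [[0,0,20],0,0],
  [[0,0,45],0,0],
  [[0,0,45],0,0],
  [[0,0,50],0,0],
  [[0,0,40],0,0],
  [[0,0,0],0,0],
])

```text
time_s: 26.32
tcp_pos: [0.6358, 0.2906, 0.3076]
tool_rot: [3.131, -0.003, 1.81]
force: [0.1, -0.3, -0.1]
finger_gap: 1.001
```

Emit:
apply_moves([
  [[-10,-50,0],-8,0],
  [[-10,-55,0],-8,0],
  [[-10,-55,0],-8,0],
  [[-10,-55,0],-8,0],
  [[-10,-55,0],-8,0],
  [[-10,-55,0],-8,0],
  [[-10,-55,0],-8,0],
  [[-10,-55,0],-8,0],
  [[-10,-55,0],-8,0],
  [[-10,-55,0],-8,0],
])

```text
time_s: 27.58
tcp_pos: [0.5338, -0.2572, 0.301]
tool_rot: [-3.141, -0.0, 0.41]
force: [0.6, -0.8, 0.4]
finger_gap: 1.002
```

Emit:
apply_moves([
  [[-30,-45,0],0,0],
  [[-40,-45,0],0,0],
  [[-40,-45,0],0,0],
  [[-40,-40,0],0,0],
  [[-40,-30,0],0,0],
  [[-40,-20,0],0,0],
  [[-40,-10,0],0,0],
  [[0,0,0],0,0],
  [[0,0,0],0,0],
])

```text
time_s: 28.7
tcp_pos: [0.2655, -0.4902, 0.301]
tool_rot: [-3.141, -0.001, 0.415]
force: [1.0, 0.1, 0.8]
finger_gap: 1.001
```

Run:
```python
from h import *
a=ctrl.capture('top')[:,:,::-1];b=ctrl.capture('side')[:,:,::-1]
cv2.imwrite('pics/end.png',np.vstack([cv2.resize(a[160:370,130:530],(760,399)),cv2.resize(b[100:480,0:640],(336,200))if 0 else np.zeros((0,760,3),np.uint8)]))
cv2.imwrite('pics/end_s.png',b)
cv2.imwrite('pics/end_t.png',a)
print(ctrl.get_state()['time_s'],ctrl.get_state()['tcp_pos'])
```

```text
28.8 [ 0.26643595 -0.48987561  0.30091237]
```

View pics/end.png

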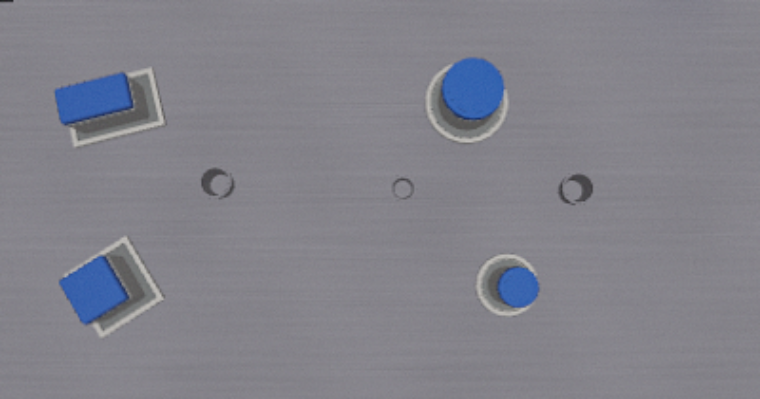

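View pics/end_s.png

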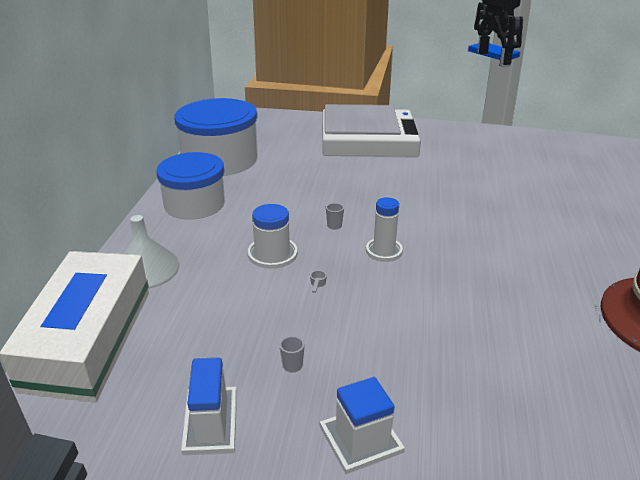

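Both views show all four cans standing in their holders and the cups at their original pixels. I'll check the lid centres numerically, then hand in.

Run:
```python
from h import *
I=cv2.imread('pics/end_t.png')[:,:,::-1].astype(int);blue=I[...,2]-I[...,0]>60
H=dict(square=(450.3,284.6),oblong=(636.8,289.2),slim=(451.4,-117.7),wide=(638.9,-79.6))
for n,u,v,z in[('square',180,312,.078),('oblong',180,211,.078),('slim',403,311,.098),('wide',379,206,.083)]:
    r=rect('top',win(blue,u,v,30),z)[0];show(n,r);print('  off holder',np.round(np.array(r[0])-H[n],1))
a=cv2.imread('pics/top0.png',0).astype(int);b=cv2.imread('pics/end_t.png',0).astype(int)
for u,v in((245,257),(433,259)): print('cup diff',abs(a-b)[v-12:v+12,u-12:u+12].mean())
print(ctrl.close_job())
```

```text
square centre 449.2 283.4 size 50.4 49.2 long-axis 121.5
  off holder [-1.1 -1.2]
oblong centre 633.2 287.9 size 72.0 35.9 long-axis 104.0
  off holder [-3.6 -1.3]
slim centre 450.9 -116.4 size 36.8 34.8 long-axis 89.7
  off holder [-0.5  1.3]
wide centre 639.8 -78.5 size 58.9 56.3 long-axis 179.3
  off holder [0.9 1.1]
cup diff 1.96875
cup diff 1.9496527777777777
the job is handed in; nothing more can be done
None
```

All four blue-lidded containers are standing upright in their matching holders, and I handed the job in at about 29 s of the 112 s allowed. I set each one down until the wrist force showed contact, about 5 N net for three of them and 1–2.5 N for the slim can, and only then released it.

- **Fit:** The last top view puts the square, slim and wide containers within 2 mm of their holder centres. The oblong is about 3.8 mm off, still inside the 8 mm clearance, and the angles match.
- **Disagreement between cameras:** Before lowering the oblong, the side and top views differed by about 3 mm. I shifted it 2 mm as a compromise, and the last top view suggests that shift wasn't needed.
- **Cups:** Both steel cups look unmoved, with only noise-level differences between the first and last top pictures.
- **Clearance:** The arm was parked well away from everything when I handed in.

I viewed 14 pictures, which is the full budget.

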